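# Vent the blue circuit and push its piston rod home

### The arm

A 6-joint arm with a two-finger parallel gripper is mounted at the origin on the work surface. World frame = base frame: x ahead of the robot, y to its left, z up, the work surface at z = 0. Lengths are in m, angles in degrees, forces in N, time in s.
With the tool pointing down it reaches from about 0.4 to 0.825 m from the base axis. Payload 7 kg.
Tool frame: the origin (TCP) lies midway between the tips of the shut fingers; the grasp point (between the pads) lies r.grasp_offset behind it (r.grasp_offset is the distance from the TCP to the grasp point, in m); z points along the fingers, y is the direction in which the jaws open and shut (so a half turn about z gives the same grasp; the last joint's range is limited). The gripper opens to 88 mm and grips with 3 to 60 N. Pads are 19 mm wide; open, the fingers measure 130 mm over their backs; the gripper's body (78 mm by 193 mm) begins 47 mm behind the grasp point.
Start: joints at [83.314, 20.546, 0.682, 0, -70.136, -16.507], TCP at [0.266, 0.62, 0.227] pointing down, gripper open.
Joint ranges: [-176.03, 176.03], [-82.01, 121.73], [-58.28, 71.71], [-173.87, 95.51], [-174.79, -0.11], [-173.66, 173.66]. Speed limits (degrees/s): [136.94, 136.94, 172.46, 180, 180, 180].

### API

Orientations are given as [roll, pitch, yaw] about the fixed x, y, z axes, in that order (R = Rz(yaw) Ry(pitch) Rx(roll)).
In Python, from plant import status, imaging, r gives the robot as it stands.
- The arm moves only by the tool apply_moves, never from a script. Its argument "moves" is a list of rows, each a list of 6 numbers: the shift along the tool's x, y, z in units of 200 mm (1.0 is 200 mm), then the turn, a rotation vector about the tool's x, y, z in units of 90 degrees (1.0 is 90 degrees). In form: [[tx, ty, tz, rx, ry, rz], ...]. A call has 1 to 12 rows; each row is the pose to reach, as a shift and turn from the pose measured when the call began, along the tool's axes at that moment; what a row does not reach only later rows make up. A row lasts 1/8 s, in which the tool goes at most 62.5 mm and 10.7 degrees, less where a joint would pass 70% of its speed; a pose out of reach is approached as far as the arm can. A call with a number of a shift or a turn outside -1 to 1 is refused whole. A call with a gripper value outside its range is refused whole. "hand" is the closure, from -1 (fully open) to 1 (shut), set as the call begins (left out, the last holds). The fingers move at their own pace and stop on an object; "grip_force" is the grip in N (left out, the last holds). Time passes only in rows, so rows that repeat a pose let the fingers close. It gives the time, the measured TCP pose, the force and the opening at its end, in the units of the state.
- status.get_state(): the state, without advancing time (a new reading comes with each control period).
- imaging.capture(name): name is "scene" or "top" or "wrist"; returns (picture, depth): 384x512x3 uint8, blue, green, red; 384x512 float32, m along the optical axis (not along the pixel's ray), 0 where there is no reading.
- imaging.camera_info(name): a dict with "fx", "fy", "cx", "cy" (pixels), "T" (4x4, takes a point from camera to world coordinates). Camera axes: x right, y up, looking along -z (the intrinsics and any distortion apply to the point x, -y, -z); pixel columns grow to the right and rows downward; lengths in m; the calibration is good to about 2 mm. A picture is of the moment at which its call begins: read the wrist's pose just before it. camera_info takes no time and is no camera call; for the wrist camera it gives the pose at the moment of the call.
- r.close_job(): hands the job in, once; it reports no verdict.
The state is a dict: "time_s": time; "joints": joint angles; "qd": joint speeds; "joint_torque": joint torques, N m; "tcp_pos": TCP position; "eef_rot": TCP orientation; "contact_force": force on the tool from outside, world axes, zero at the start; "moment": the same for the moment, N m; "gripper_width": finger opening in m.
Only numpy, scipy, OpenCV 4.12 (cv2) and the standard library are available. Lean on these libraries where they do the work, as an engineer would, in place of code of your own. Each camera call takes 0.05 s, during which the arm holds its last target.

### The job

On the pneumatics training plate, lightly press the blue button all the way down with the fingertips and let it spring back up, to vent the blue circuit. Only then gently push the rod with the blue end fully home into its cylinder, and withdraw. Do not lift or shift the valves, and leave the other buttons, the yellow rod and the loose parts alone.

Things in the scene. Friction and masses are not known exactly. Their poses are not given: they have to be found in the camera images.
- valve_blue: push-button valve with a blue button: aluminium block on a black foot, 64 x 50 mm, 46 mm high without its button, 0.3 to 0.55 kg, standing loose on the slotted plate (plate top 16 mm above the table). Origin: centre of the underside; z up. The four valves stand in one row 85 mm apart, in any order. The one to press.
- button_blue_top (a point): centre of the top face of the blue button (round, diameter 24 mm, 12 mm proud of the valve, 74 mm above the table when up); moves with the button
- button_blue (a joint): travel of the blue button in m: 0 up, 0.008 fully down. A spring brings it back up: 1.4 N starts it, 4.2 N holds it fully down
- valve_red: push-button valve with a red button: aluminium block on a black foot, 64 x 50 mm, 46 mm high without its button, 0.3 to 0.55 kg, standing loose on the slotted plate (plate top 16 mm above the table). Origin: centre of the underside; z up. The four valves stand in one row 85 mm apart, in any order. Leave alone.
- button_red_top (a point): centre of the top face of the red button (round, diameter 24 mm, 12 mm proud of the valve, 74 mm above the table when up); moves with the button
- button_red (a joint): travel of the red button in m: 0 up, 0.008 fully down. A spring brings it back up: 1.4 N starts it, 4.2 N holds it fully down
- valve_green: push-button valve with a green button: aluminium block on a black foot, 64 x 50 mm, 46 mm high without its button, 0.3 to 0.55 kg, standing loose on the slotted plate (plate top 16 mm above the table). Origin: centre of the underside; z up. The four valves stand in one row 85 mm apart, in any order. Leave alone.
- button_green_top (a point): centre of the top face of the green button (round, diameter 24 mm, 12 mm proud of the valve, 74 mm above the table when up); moves with the button
- button_green (a joint): travel of the green button in m: 0 up, 0.008 fully down. A spring brings it back up: 1.4 N starts it, 4.2 N holds it fully down
- valve_yellow: push-button valve with a yellow button: aluminium block on a black foot, 64 x 50 mm, 46 mm high without its button, 0.3 to 0.55 kg, standing loose on the slotted plate (plate top 16 mm above the table). Origin: centre of the underside; z up. The four valves stand in one row 85 mm apart, in any order. Leave alone.
- button_yellow_top (a point): centre of the top face of the yellow button (round, diameter 24 mm, 12 mm proud of the valve, 74 mm above the table when up); moves with the button
- button_yellow (a joint): travel of the yellow button in m: 0 up, 0.008 fully down. A spring brings it back up: 1.4 N starts it, 4.2 N holds it fully down
- cyl_blue: pneumatic cylinder with blue air ports and a blue rod end, fixed to the slotted plate: steel barrel with black end blocks, 44 mm wide, 100 mm long along its y axis, top 72 mm above the table. Origin: centre of the underside of its feet, on the plate; the rod comes out of the +y end. The one to push home.
- rod_blue_end (a point): centre of the flat outer face of the blue disc (diameter 28 mm, 12 mm thick) on the end of that rod, 50 mm above the table, 34 mm above the plate; the y axis points outward along the rod. Pushing along -y sends the rod in. At home this face is 24 mm from the end block
- rod_blue (a joint): how far the blue rod is out, in m: 0 fully home against a rubber bumper that gives a millimetre or two, 0.065 fully out. Friction of about 3 N; stays where it is left
- cyl_yellow: pneumatic cylinder with yellow air ports and a yellow rod end, fixed to the slotted plate: steel barrel with black end blocks, 44 mm wide, 100 mm long along its y axis, top 72 mm above the table. Origin: centre of the underside of its feet, on the plate; the rod comes out of the +y end. Leave alone.
- rod_yellow_end (a point): centre of the flat outer face of the yellow disc (diameter 28 mm, 12 mm thick) on the end of that rod, 50 mm above the table, 34 mm above the plate; the y axis points outward along the rod. Pushing along -y sends the rod in. At home this face is 24 mm from the end block
- rod_yellow (a joint): how far the yellow rod is out, in m: 0 fully home against a rubber bumper that gives a millimetre or two, 0.065 fully out. Friction of about 3 N; stays where it is left
- gauge: round pressure gauge facing up on a black base, 45 mm square, 53 mm high, loose on the plate between valves and cylinders; leave alone. Origin: centre of the underside
- flow_valve: small black flow control valve with a brass screw, 70 x 34 mm, 38 mm high, loose on the plate between valves and cylinders; leave alone. Origin: centre of the underside
- manifold: aluminium manifold bar, 36 x 110 mm, 40 mm high, four blue ports on top, loose on the table beside the plate; leave alone. Origin: centre of the underside
- spare_cyl: small spare cylinder lying, 36 x 146 mm, 36 mm high, loose on the table beside the plate; leave alone. Origin: centre of the underside
- driver: screwdriver with an orange handle, lying along its x axis, loose on the table beside the plate; leave alone. Origin: centre of the underside
Not all that is in view belongs to the job. Leave any orange look-alike of the valve_blue alone.

How it is judged:
By the outcome, as a careful person would: the job done as asked, in the order asked, and still so for the second after the job is handed in, with the robot touching nothing.
It also fails if it takes over 45 s, if anything falls off the work surface, if the arm or the gripper's body presses on something with over 40 N, if the wrist force passes 120 N, or if a joint passes its speed limit or range.

## Working session

There is one attempt and no reset: what is moved stays moved. The work goes in short steps, Python scripts to look and compute and a tool call to move; the robot and the scene stay as the last step left them, time stands still between calls to the robot, and variables do not carry over. Pictures are saved under pics/ and viewed, and the job is handed in when it is done.

Besides the shell and the picture viewer there is one more tool, called after ">>>" by a JSON object that holds its "name" and its "arguments". apply_moves: Moves the arm, as the interface text tells. Its arguments: {"type":"object","properties":{"moves":{"type":"array","items":{"type":"array","items":{"type":"number"}}},"hand":{"type":"number"},"grip_force":{"type":"number"}},"required":["moves"]}

```bash
ls; mkdir -p pics
python3 - <<'E'
from plant import status, imaging, r
import cv2,numpy as np
print(status.get_state()); print(r.grasp_offset)
for n in ("scene","top","wrist"):
    print(imaging.camera_info(n))
    p,d=imaging.capture(n); cv2.imwrite(f"pics/{n}0.png",p); np.save(f"pics/{n}0.npy",d)
E
```

```text
pics
{'time_s': 0.0, 'joints': array([ 8.33152508e+01,  2.05909925e+01,  6.32905087e-01, -2.33012830e-02,
       -7.01345314e+01, -1.65105778e+01]), 'qd': array([ 0.0478927 , -0.10588208, -0.10011518, -0.00733983, -0.05291806,
        0.01382943]), 'joint_torque': array([ 2.06682082e-03, -5.82715774e+01,  2.93042654e+01,  6.99708447e+00,
        6.80234531e-03, -1.40121192e-04]), 'tcp_pos': array([0.26563234, 0.61999267, 0.22561107]), 'eef_rot': array([ 1.79904974e+02, -5.32318913e-03, -2.32032583e+01]), 'contact_force': array([ 0.0127313 , -0.62486256, -0.95911621]), 'moment': array([-0.05444265,  0.01083259, -0.02739874]), 'gripper_width': 0.08747591696457524}
0.0188
{'fx': 468.5406446542339, 'fy': 468.5406446542339, 'cx': 249.7577601988933, 'cy': 196.56894590157802, 'T': array([[-0.85029558, -0.42265139,  0.31362911,  0.83052825],
       [ 0.52609333, -0.69947437,  0.48369558,  0.57703822],
       [ 0.01494092,  0.5762824 ,  0.81711405,  1.0966068 ],
       [ 0.        ,  0.        ,  0.        ,  1.        ]])}
{'fx': 473.6122391804568, 'fy': 473.6122391804568, 'cx': 247.79098010211752, 'cy': 189.13364348392685, 'T': array([[ 0.01019492,  0.99528001, -0.09650782,  0.28643317],
       [-0.99987824,  0.01128687,  0.01077552, -0.01194238],
       [ 0.01181393,  0.09638621,  0.9952739 ,  1.49509163],
       [ 0.        ,  0.        ,  0.        ,  1.        ]])}
{'fx': 319.8073520740682, 'fy': 319.8073520740682, 'cx': 254.91798534940077, 'cy': 189.29705300453048, 'T': array([[-0.39431206,  0.88850022,  0.23470271,  0.32892125],
       [-0.91897507, -0.38170173, -0.09893742,  0.59253338],
       [ 0.00168052, -0.25469815,  0.96701914,  0.38406362],
       [ 0.        ,  0.        ,  0.        ,  1.        ]])}
```

View pics/scene0.png

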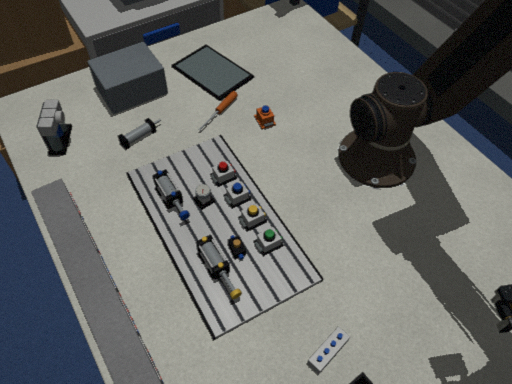

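View pics/top0.png

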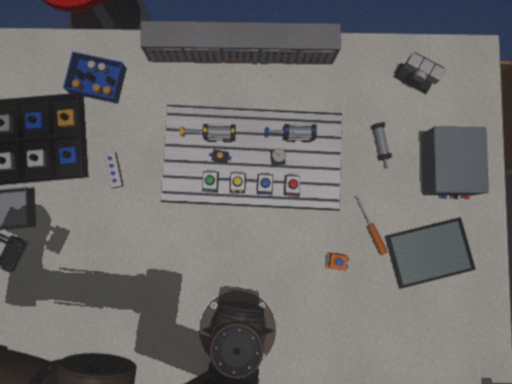

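View pics/wrist0.png

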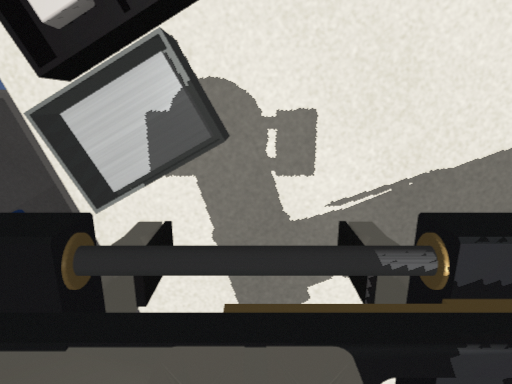

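Candidates for "blue button", top view: valve in the row at (265,183) (aluminium, blue top); orange look-alike at (338,262); manifold ports at (113,168); blue parts in the trays at (33,120) and (67,155). For the rods: blue disc at (267,132), yellow disc at (182,132). I choose the row valve at (265,183) and the disc at (267,132).

```bash
cat > h.py <<'E'
import numpy as np,cv2
from plant import status,imaging,r
def ray(info,u,v):
    T=info["T"]; d=np.array([(u-info["cx"])/info["fx"],-(v-info["cy"])/info["fy"],-1.]); return T[:3,3],T[:3,:3]@d
def onz(info,u,v,z):
    o,d=ray(info,u,v); return o+d*(z-o[2])/d[2]
def tri(r1,r2):
    (a,d),(b,e)=r1,r2; d=d/np.linalg.norm(d);e=e/np.linalg.norm(e)
    s=np.linalg.lstsq(np.c_[d,-e],b-a,rcond=None)[0]; p,q=a+s[0]*d,b+s[1]*e
    return (p+q)/2,np.linalg.norm(p-q)
def blobs(p,lo,hi,mina=6):
    m=cv2.inRange(cv2.cvtColor(p,cv2.COLOR_BGR2HSV),lo,hi)
    n,l,s,c=cv2.connectedComponentsWithStats(m); return [(c[i].round(1),s[i].tolist()) for i in range(1,n) if s[i,4]>=mina]
E
python3 - <<'E'
from h import *
for n,(x0,y0,x1,y1) in dict(top=(155,95,350,275),scene=(120,130,330,330)).items():
    p=cv2.imread(f"pics/{n}0.png")
    c=cv2.resize(p[y0:y1,x0:x1],None,fx=4 if n=="top" else 3,fy=3,interpolation=cv2.INTER_CUBIC) if 0 else cv2.resize(p[y0:y1,x0:x1],None,fx=3,fy=3,interpolation=cv2.INTER_CUBIC)
    cv2.imwrite(f"pics/{n}0c.png",c)
    i=imaging.camera_info(n); print({k for k in i})
    for name,lo,hi in (("blue",(100,110,40),(125,255,255)),("red",(0,150,60),(6,255,255)),("yel",(18,120,60),(32,255,255)),("grn",(50,90,30),(90,255,255))):
        for c,s in blobs(p,lo,hi):
            if x0<c[0]<x1 and y0<c[1]<y1: print(n,name,c,s,onz(i,*c,.074).round(4),onz(i,*c,.05).round(4))
E
```

```text
{'T', 'cx', 'fx', 'fy', 'cy'}
top blue [266.7 131.4] [265, 128, 4, 7, 21] [ 0.6019 -0.0832  0.074 ] [ 0.6072 -0.0844  0.05  ]
top blue [286.1 129.4] [285, 128, 3, 4, 11] [ 0.6089 -0.1425  0.074 ] [ 0.6143 -0.1447  0.05  ]
top blue [314. 130.] [313, 128, 3, 5, 11] [ 0.6081 -0.2279  0.074 ] [ 0.6136 -0.2315  0.05  ]
top blue [265.1 182.2] [262, 179, 7, 7, 42] [ 0.4459 -0.0794  0.074 ] [ 0.4486 -0.0805  0.05  ]
top blue [339.4 261.6] [337, 259, 6, 6, 30] [ 0.2106 -0.3023  0.074 ] [ 0.2093 -0.3072  0.05  ]
top red [293.1 183.5] [290, 181, 7, 6, 37] [ 0.4429 -0.1641  0.074 ] [ 0.4455 -0.1666  0.05  ]
top yel [181.6 131. ] [180, 128, 4, 7, 23] [0.5998 0.1761 0.074 ] [0.6051 0.1793 0.05  ]
top yel [204.7 129.5] [203, 128, 4, 4, 14] [0.6054 0.1059 0.074 ] [0.6108 0.1079 0.05  ]
top yel [232.4 130.1] [231, 128, 4, 5, 15] [0.6046 0.0215 0.074 ] [0.61  0.022 0.05 ]
top yel [220.  155.8] [219, 154, 3, 4, 9] [0.5249 0.058  0.074 ] [0.5289 0.0592 0.05  ]
top yel [237.  180.9] [234, 178, 7, 7, 44] [0.4488 0.0055 0.074 ] [0.4516 0.0058 0.05  ]
top grn [209.  179.4] [206, 176, 7, 8, 43] [0.4524 0.09 
[... 588 characters left out ...]
 21] [0.5507 0.1112 0.074 ] [0.5442 0.1003 0.05  ]
scene red [222.6 165. ] [219, 162, 8, 7, 40] [ 0.4462 -0.1597  0.074 ] [ 0.4372 -0.177   0.05  ]
scene yel [252.6 209.1] [248, 205, 10, 9, 61] [0.4528 0.0097 0.074 ] [ 0.4439 -0.0036  0.05  ]
scene yel [204.2 238.8] [202, 237, 6, 5, 22] [0.604  0.0228 0.074 ] [0.5987 0.0098 0.05  ]
scene yel [236.4 241.9] [233, 239, 8, 7, 35] [0.5395 0.0723 0.074 ] [0.5327 0.0605 0.05  ]
scene yel [220.4 264.8] [218, 262, 6, 6, 25] [0.6051 0.1068 0.074 ] [0.5998 0.0957 0.05  ]
scene yel [235.  293.5] [230, 289, 11, 10, 77] [0.6129 0.1889 0.074 ] [0.6077 0.1798 0.05  ]
scene grn [269.1 234. ] [265, 230, 10, 9, 70] [0.4571 0.0956 0.074 ] [0.4483 0.0843 0.05  ]
```

View pics/top0c.png

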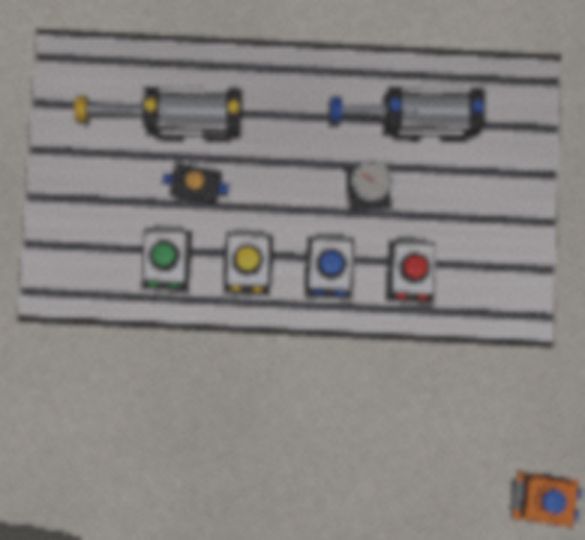

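View pics/scene0c.png

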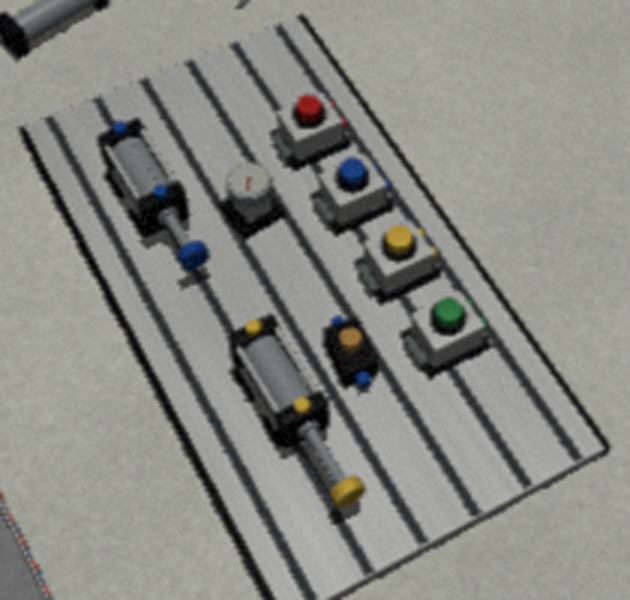

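The crop confirms it. The row valve with the blue button is aluminium, between yellow and red. The orange look-alike is off the plate. Next I shut the fingers and move over, high, in tool axes.

>>> {"name": "apply_moves", "arguments": {"moves": [[0.2,0.2,-0.02,0,0,0],[0.41,0.41,-0.05,0,0,0],[0.62,0.62,-0.08,0,0,0],[0.83,0.83,-0.1,0,0,0],[1,1,-0.1,0,0,0],[1,1,-0.1,0,0,0]], "hand": 1, "grip_force": 10}}

```text
time_s: 0.9
tcp_pos: [0.3714, 0.3548, 0.2466]
eef_rot: [180.0, -0.0, -23.4]
contact_force: [-0.3, -0.1, -0.3]
gripper_width: 0.0333
```

>>> {"name": "apply_moves", "arguments": {"moves": [[0.2,0.2,0,0,0,0],[0.41,0.41,0,0,0,0],[0.62,0.62,0,0,0,0],[0.83,0.83,0,0,0,0],[1,1,0,0,0,0],[1,1,0,0,0,0]]}}

```text
time_s: 1.65
tcp_pos: [0.4764, 0.0899, 0.2464]
eef_rot: [179.9, 0.0, -23.6]
contact_force: [-1.0, -0.6, -0.6]
gripper_width: 0.0007
```

>>> {"name": "apply_moves", "arguments": {"moves": [[0.06,0.07,0,0,0,0.11],[0.12,0.14,0,0,0,0.22],[0.18,0.21,0,0,0,0.33],[0.24,0.28,0,0,0,0.44],[0.3,0.35,0,0,0,0.55],[0.37,0.44,0,0,0,0.66],[0.37,0.44,0,0,0,0.738],[0.37,0.44,0,0,0,0.738]]}}

```text
time_s: 2.65
tcp_pos: [0.5092, -0.0195, 0.2462]
eef_rot: [179.9, -0.1, -89.9]
contact_force: [0.3, 0.6, 0.8]
gripper_width: 0.0005
```

```bash
cat > look.py <<'E'
from h import *
import sys
s=status.get_state(); print(s["time_s"],s["tcp_pos"].round(4),s["eef_rot"].round(2),s["contact_force"].round(2))
i=imaging.camera_info("wrist"); p,d=imaging.capture("wrist"); cv2.imwrite(f"pics/{sys.argv[1]}.png",p)
for name,lo,hi in (("blue",(100,110,40),(125,255,255)),("red",(0,150,60),(6,255,255)),("yel",(20,120,60),(32,255,255)),("grn",(50,90,30),(90,255,255))):
    for c,st in blobs(p,lo,hi,25): print(name,c,st,onz(i,*c,.074).round(4),onz(i,*c,.05).round(4),d[int(c[1]),int(c[0])])
E
python3 look.py w1
```

```text
2.65 [ 0.5092 -0.0195  0.2462] [ 1.7993e+02 -6.0000e-02 -8.9920e+01] [0.35 0.61 0.84]
blue [149.   44.7] [142, 38, 15, 15, 183] [ 0.6106 -0.1445  0.074 ] [ 0.6179 -0.1486  0.05  ] 0.30051404
blue [338.4 104.1] [337, 99, 4, 11, 34] [ 0.426  -0.0899  0.074 ] [ 0.4199 -0.0899  0.05  ] 0.3474118
blue [161.5 109. ] [149, 103, 26, 13, 286] [ 0.603  -0.0849  0.074 ] [ 0.6098 -0.0847  0.05  ] 0.3293915
blue [314.6 113.7] [303, 102, 25, 24, 471] [ 0.4493 -0.0805  0.074 ] [ 0.4449 -0.0799  0.05  ] 0.3212334
blue [336.3 124.3] [335, 119, 4, 11, 32] [ 0.4268 -0.07    0.074 ] [ 0.4207 -0.0687  0.05  ] 0.35072246
blue [238.3 205.6] [233, 201, 11, 10, 89] [0.5273 0.0165 0.074 ] [0.5286 0.0241 0.05  ] 0.3877874
red [322.1  22.3] [309, 8, 27, 30, 596] [ 0.4463 -0.1642  0.074 ] [ 0.4417 -0.1696  0.05  ] 0.30099675
red [346.8  18.4] [345, 13, 4, 12, 35] [ 0.4233 -0.1675  0.074 ] [ 0.417  -0.1732  0.05  ] 0.32666752
red [344.5  41.5] [343, 36, 4, 12, 34] [ 0.424  -0.1475  0.074 ] [ 0.4178 -0.1518  0.05  ] 0.33085725
yel [330.7 179.6] [329, 175, 4, 10, 29] [ 0.4289 -0.0125  0.074 ] [ 0.4231 -0.0069  0.05  ] 0.36797464
yel [307.4 193.5] [296, 182, 24, 24, 414] [0.453  0.0029 0.074 ] [0.4489 0.0095 0.05  ] 0.34375122
yel [328.9 197.4] [328, 193, 3, 10, 27] [0.4297 0.0072 0.074 ] [0.4238 0.0141 0.05  ] 0.3733626
yel [166.1 208.6] [160, 204, 13, 9, 97] [0.6057 0.02   0.074 ] [0.6127 0.0278 0.05  ] 0.34145537
yel [322.5 305.4] [240, 299, 161, 13, 1128] [0.4293 0.14   0.074 ] [0.4235 0.1566 0.05  ] 0.0763807
yel [130.8 307.5] [34, 304, 189, 8, 854] [0.656  0.1429 0.074 ] [0.6666 0.1597 0.05  ] 0.0746003
yel [230.1 307.4] [221, 304, 18, 8, 73] [0.5385 0.1428 0.074 ] [0.5406 0.1595 0.05  ] 0.07533008
```

View pics/w1.png

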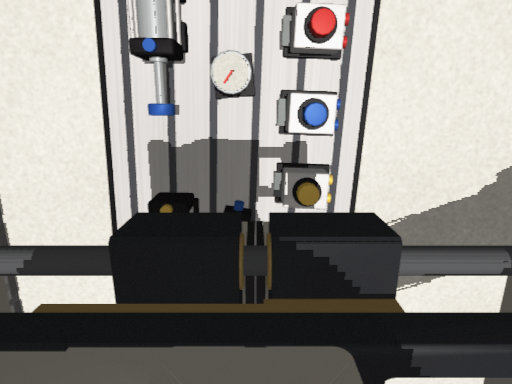

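The wrist view shows the blue button at (315,114), which is (0.449, -0.0805) and agrees with the top view within 3 mm. The neighbouring buttons measure 84 mm apart, against 85 expected. The blue disc is at (161,109).

>>> {"name": "apply_moves", "arguments": {"moves": [[0.1,0.1,0,0,0,0],[0.2,0.2,0,0,0,0],[0.3,0.305,0.05,0,0,0],[0.3,0.305,0.25,0,0,0],[0.3,0.305,0.45,0,0,0],[0.3,0.305,0.6,0,0,0],[0.3,0.305,0.7,0,0,0],[0.3,0.305,0.75,0,0,0],[0.3,0.305,0.75,0,0,0]]}}

```text
time_s: 3.82
tcp_pos: [0.4476, -0.0803, 0.0965]
eef_rot: [179.9, -0.1, -89.8]
contact_force: [0.3, 0.3, 0.1]
gripper_width: 0.0005
```

```bash
python3 look.py w2 | grep -v yel
python3 - <<'E'
from h import *
p,d=imaging.capture("scene"); cv2.imwrite("pics/s2.png",cv2.resize(p[110:310,100:360],None,fx=3,fy=3,interpolation=cv2.INTER_CUBIC))
E
```

```text
3.825 [ 0.4476 -0.0803  0.0965] [ 1.7991e+02 -7.0000e-02 -8.9790e+01] [0.33 0.31 0.12]
blue [296.8 193.5] [294, 185, 7, 18, 112] [ 0.4234 -0.0994  0.074 ] [ 0.4201 -0.0928  0.05  ] 0.21706009
blue [ 18.2 205.5] [0, 192, 38, 27, 787] [ 0.5881 -0.0915  0.074 ] [ 0.6066 -0.0839  0.05  ] 0.20470165
blue [254.3 212.8] [237, 200, 35, 41, 636] [ 0.4483 -0.0874  0.074 ] [ 0.4483 -0.0791  0.05  ] 0.1907179
red [260.1  74.6] [238, 52, 45, 46, 1566] [ 0.4454 -0.1652  0.074 ] [ 0.445  -0.1674  0.05  ] 0.16963595
red [306.6  63. ] [303, 53, 8, 21, 140] [ 0.4208 -0.1711  0.074 ] [ 0.4171 -0.174   0.05  ] 0.1950513
red [303.9  99.1] [301, 90, 7, 19, 121] [ 0.4214 -0.1527  0.074 ] [ 0.4179 -0.1532  0.05  ] 0.20041789
red [104.4 162.7] [98, 153, 14, 21, 73] [ 0.5341 -0.1173  0.074 ] [ 0.5455 -0.1131  0.05  ] 0.1878103
```

View pics/w2.png

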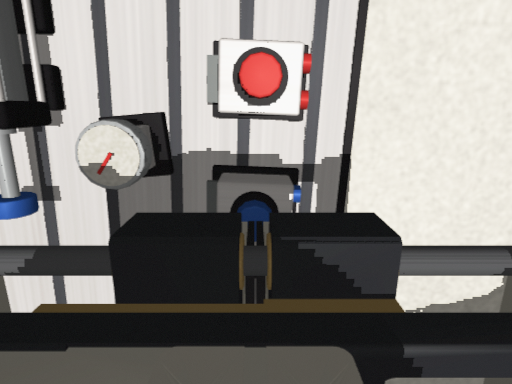

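View pics/s2.png

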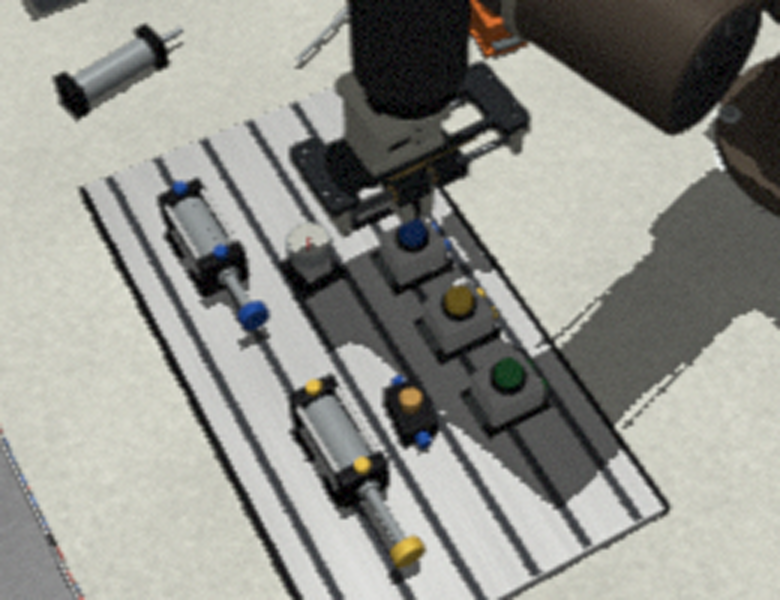

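>>> {"name": "apply_moves", "arguments": {"moves": [[0,0,0.03,0,0,0],[0,0,0.06,0,0,0],[0,0,0.09,0,0,0],[0,0,0.1,0,0,0],[0,0,0.11,0,0,0],[0,0,0.12,0,0,0],[0,0,0.13,0,0,0],[0,0,0.13,0,0,0]]}}

```text
time_s: 4.92
tcp_pos: [0.4486, -0.08, 0.0714]
eef_rot: [-180.0, -0.1, -89.8]
contact_force: [-0.1, 0.2, 3.1]
gripper_width: 0.0007
```

>>> {"name": "apply_moves", "arguments": {"moves": [[0,0,0.005,0,0,0],[0,0,0.01,0,0,0],[0,0,0.015,0,0,0],[0,0,0.02,0,0,0],[0,0,0.02,0,0,0]]}}

```text
time_s: 5.55
tcp_pos: [0.4486, -0.08, 0.0673]
eef_rot: [-180.0, -0.1, -89.8]
contact_force: [-1.6, 1.0, 3.5]
gripper_width: 0.0004
```

>>> {"name": "apply_moves", "arguments": {"moves": [[0,0,0.003,0,0,0],[0,0,0.006,0,0,0],[0,0,0.008,0,0,0],[0,0,0.008,0,0,0]]}}

```text
time_s: 6.05
tcp_pos: [0.4487, -0.08, 0.0661]
eef_rot: [-180.0, -0.1, -89.8]
contact_force: [-3.5, 1.3, 10.8]
gripper_width: 0.0008
```

>>> {"name": "apply_moves", "arguments": {"moves": [[0,0,0.001,0,0,0],[0,0,0.001,0,0,0]]}}

```text
time_s: 6.3
tcp_pos: [0.4487, -0.08, 0.0662]
eef_rot: [-180.0, -0.1, -89.8]
contact_force: [-2.6, 1.3, 7.3]
gripper_width: 0.0005
```

The force rose past the 4.2 N that holds it down, up to 7–11 N, and z stalled at 0.066, so the button is fully down. Lifting straight up.

>>> {"name": "apply_moves", "arguments": {"moves": [[0,0,-0.02,0,0,0],[0,0,-0.05,0,0,0],[0,0,-0.1,0,0,0],[0,0,-0.2,0,0,0],[0,0,-0.4,0,0,0],[0,0,-0.6,0,0,0],[-0.15,0,-0.6,0,0,0],[-0.3,0,-0.6,0,0,0],[-0.3,0,-0.6,0,0,0]]}}

```text
time_s: 7.42
tcp_pos: [0.4485, -0.0186, 0.1869]
eef_rot: [-179.9, -0.0, -89.6]
contact_force: [-0.4, -0.1, -0.1]
gripper_width: 0.0007
```

```bash
python3 look.py w3 | grep -v yel
python3 - <<'E'
from h import *
p,d=imaging.capture("scene"); cv2.imwrite("pics/s3.png",cv2.resize(p[110:310,100:360],None,fx=3,fy=3,interpolation=cv2.INTER_CUBIC))
E
```

```text
7.425 [ 0.4485 -0.0186  0.1869] [-1.7991e+02 -4.0000e-02 -8.9640e+01] [-0.35 -0.14 -0.13]
blue [46.9 28.4] [36, 19, 23, 20, 326] [ 0.611  -0.1444  0.074 ] [ 0.6253 -0.1494  0.05  ] 0.24247335
blue [287.6 102.6] [285, 96, 6, 14, 68] [ 0.4226 -0.09    0.074 ] [ 0.4203 -0.0902  0.05  ] 0.0
blue [ 74.9 107.6] [58, 101, 36, 14, 464] [ 0.5974 -0.085   0.074 ] [ 0.6106 -0.0847  0.05  ] 0.27473393
blue [255.9 114.4] [242, 100, 29, 30, 654] [ 0.4485 -0.0804  0.074 ] [ 0.4485 -0.0798  0.05  ] 0.26438904
blue [286.  126.9] [284, 121, 5, 13, 62] [ 0.4234 -0.0704  0.074 ] [ 0.4211 -0.0689  0.05  ] 0.29429212
red [260.6   8.4] [246, 0, 31, 21, 509] [ 0.4455 -0.1592  0.074 ] [ 0.4451 -0.1656  0.05  ] 0.24404188
red [294.2   3.2] [292, 0, 6, 8, 43] [ 0.4199 -0.1629  0.074 ] [ 0.4174 -0.1696  0.05  ] 0.26905406
red [292.7  27.6] [290, 20, 6, 16, 78] [ 0.4205 -0.146   0.074 ] [ 0.418  -0.1512  0.05  ] 0.27304322
red [148.1  67.6] [143, 61, 11, 15, 33] [ 0.5347 -0.1163  0.074 ] [ 0.5423 -0.1188  0.05  ] 0.25985557
grn [254.7 292.7] [254, 281, 3, 22, 37] [0.4486 0.086  0.074 ] [0.4485 0.1014 0.05  ] 0.30398482
```

View pics/w3.png

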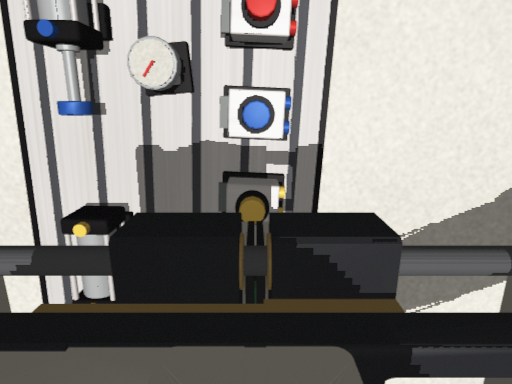

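The button is back up, and the valve is where it was (0.4485, -0.080). Moving over in front of the blue rod end.

>>> {"name": "apply_moves", "arguments": {"moves": [[0,-0.25,0,0,0,0],[0,-0.5,0,0,0,0],[0.05,-0.7,0,0,0,0],[0.09,-0.8,0,0,0,-0.004],[0.09,-0.8,0,0,0,-0.004]]}}

```text
time_s: 8.15
tcp_pos: [0.6091, -0.0384, 0.1855]
eef_rot: [179.9, -0.1, -89.5]
contact_force: [-0.7, 0.1, -0.1]
gripper_width: 0.0003
```

```bash
python3 look.py w4 | grep -v yel
python3 - <<'E'
from h import *
i=imaging.camera_info("wrist"); p,d=imaging.capture("wrist")
# depth-derived world points
v,u=np.mgrid[0:384,0:512]; ok=d>0
P=np.stack([(u-i["cx"])/i["fx"]*d,-(v-i["cy"])/i["fy"]*d,-d],-1)@i["T"][:3,:3].T+i["T"][:3,3]
hsv=cv2.cvtColor(p,cv2.COLOR_BGR2HSV); m=(cv2.inRange(hsv,(100,110,30),(125,255,255))>0)&ok
for nm,x0,x1,y0,y1 in (("disc",.58,.64,-.11,-.06),("button",.43,.47,-.1,-.06)):
    k=m&(P[...,0]>x0)&(P[...,0]<x1)&(P[...,1]>y0)&(P[...,1]<y1)
    if k.any(): print(nm,k.sum(),np.percentile(P[k],[2,25,50,75,98],axis=0).round(4).tolist())
# end block: dark points z 0.05-.075
k=ok&(P[...,0]>.58)&(P[...,0]<.64)&(P[...,1]>-.16)&(P[...,1]<-.115)&(P[...,2]>.06)&(P[...,2]<.08)
print("block max y",np.percentile(P[k][:,1],[50,95,99]), np.percentile(P[k][:,0],[2,98]))
k=ok&(P[...,1]>-.125)&(P[...,1]<-.095)&(P[...,0]>.59)&(P[...,0]<.63)&(P[...,2]>.045)
print("rod",P[k].mean(0),np.percentile(P[k][:,0],[2,98]))
E
```

```text
8.15 [ 0.6091 -0.0384  0.1855] [ 1.7994e+02 -1.0000e-01 -8.9460e+01] [-0.7   0.05 -0.12]
blue [255.6  57. ] [248, 49, 16, 18, 231] [ 0.6097 -0.1444  0.074 ] [ 0.6097 -0.1477  0.05  ] 0.2470353
blue [ 0.8 81. ] [0, 76, 3, 11, 25] [ 0.8136 -0.1245  0.074 ] [ 0.8317 -0.1261  0.05  ] 0.29195064
blue [  2.7 105.1] [0, 99, 7, 13, 79] [ 0.8157 -0.1059  0.074 ] [ 0.8339 -0.1057  0.05  ] 0.29337433
blue [  5.4 129. ] [0, 123, 12, 13, 115] [ 0.8171 -0.0866  0.074 ] [ 0.8355 -0.0848  0.05  ] 0.29788837
blue [254.5 131.8] [240, 125, 30, 15, 408] [ 0.6101 -0.0862  0.074 ] [ 0.6101 -0.0843  0.05  ] 0.2762803
blue [442.6 139.8] [426, 126, 34, 29, 790] [ 0.4522 -0.081   0.074 ] [ 0.4382 -0.0787  0.05  ] 0.26878476
blue [ 15.8 302.9] [11, 297, 11, 13, 98] [0.8381 0.0782 0.074 ] [0.8584 0.0947 0.05  ] 0.3118141
red [463.7  31.8] [445, 14, 38, 36, 1001] [ 0.449 -0.164  0.074] [ 0.4347 -0.1691  0.05  ] 0.24586473
red [344.6  94.6] [339, 88, 12, 15, 25] [ 0.5374 -0.1166  0.074 ] [ 0.5309 -0.1174  0.05  ] 0.26226693
red [ 15.1 181.2] [10, 176, 11, 11, 96] [ 0.8171 -0.0421  0.074 ] [ 0.8355 -0.0363  0.05  ] 0.31206095
red [ 19.1 202.8] [15, 198, 9, 11, 86] [ 0.8171 -0.0225  0.074 ] [ 0.8355 -0.015   0.05  ] 0.3166591
red [ 22.9 223.6] [19, 218, 9, 12, 82] [ 0.8171 -0.003   0.074 ] [0.8355 0.0062 0.05  ] 0.31955862
red [ 27.  242.2] [23, 239, 9, 7, 52] [0.8165 0.015  0.074 ] [0.8349 0.0259 0.05  ] 0.32906216
grn [410.5 305.9] [399, 299, 24, 14, 246] [0.4581 0.0783 0.074 ] [0.4446 0.0948 0.05  ] 0.3108409
disc 417 [[0.5972, -0.0905, 0.0539], [0.6036, -0.0881, 0.0596], [0.6097, -0.0851, 0.0621], [0.6166, -0.0822, 0.0634], [0.6229, -0.0793, 0.0649]]
button 780 [[0.4393, -0.0912, 0.063], [0.4463, -0.0856, 0.0727], [0.4521, -0.0807, 0.0738], [0.4571, -0.0761, 0.0745], [0.4607, -0.0701, 0.0755]]
block max y [-0.14642346 -0.13616207 -0.13567069] [0.58951029 0.63015826]
rod [ 0.61023177 -0.11016201  0.05412255] [0.60540597 0.61515762]
```

View pics/w4.png

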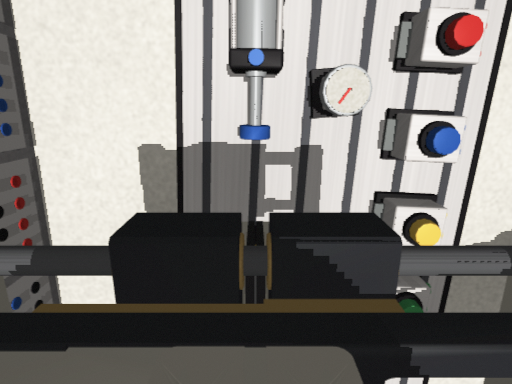

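The disc is at (0.610, outer face y ≈ -0.079), with the end block at y ≈ -0.1355. Home is therefore a face at y ≈ -0.1115. The blue button reads 0.074 m, which is up. Descending in front of the rod.

>>> {"name": "apply_moves", "arguments": {"moves": [[0,0,0.2,0,0,0],[0,0,0.4,0,0,0],[0,0,0.55,0,0,0],[0,0,0.65,0,0,0],[0,0,0.7,0,0,0],[0,0,0.7,0,0,0]]}}

```text
time_s: 9.0
tcp_pos: [0.6072, -0.0379, 0.0462]
eef_rot: [179.9, -0.1, -89.4]
contact_force: [0.8, 0.5, -0.0]
gripper_width: 0.0003
```

>>> {"name": "apply_moves", "arguments": {"moves": [[0.03,0,0,0,0,0],[0.06,0,0,0,0,0],[0.09,0,0,0,0,0],[0.12,0,0,0,0,0],[0.15,0,0,0,0,0],[0.18,0,0,0,0,0],[0.18,0,0,0,0,0]]}}

```text
time_s: 9.88
tcp_pos: [0.6076, -0.0744, 0.0462]
eef_rot: [179.9, -0.1, -89.4]
contact_force: [0.6, 0.2, 0.3]
gripper_width: 0.0005
```

>>> {"name": "apply_moves", "arguments": {"moves": [[0.02,-0.005,0,0,0,0],[0.04,-0.01,0,0,0,0],[0.06,-0.01,0,0,0,0],[0.08,-0.01,0,0,0,0]]}}

```text
time_s: 10.38
tcp_pos: [0.6093, -0.0906, 0.0459]
eef_rot: [179.9, -0.1, -89.4]
contact_force: [-2.6, 4.2, -0.4]
gripper_width: 0.0005
```

```bash
python3 look.py w5 | head -12|grep -v red
python3 - <<'E'
from h import *
p,d=imaging.capture("scene"); cv2.imwrite("pics/s5.png",cv2.resize(p[130:290,120:320],None,fx=4,fy=3.7,interpolation=cv2.INTER_CUBIC))
E
```

```text
10.375 [ 0.6093 -0.0906  0.0459] [ 1.7988e+02 -8.0000e-02 -8.9440e+01] [-2.62  4.22 -0.44]
blue [256.2 146.5] [241, 130, 32, 33, 801] [ 0.6096 -0.1434  0.074 ] [ 0.6094 -0.1404  0.05  ] 0.12515974
blue [254.5 210.6] [228, 193, 54, 38, 1308] [ 0.61  -0.116  0.074] [ 0.61   -0.1079  0.05  ] 0.14764501
yel [279.2 306.1] [130, 299, 273, 13, 1806] [ 0.5981 -0.0692  0.074 ] [ 0.5958 -0.0526  0.05  ] 0.07476409
yel [ 81.8 307.6] [34, 304, 95, 8, 436] [ 0.6901 -0.0677  0.074 ] [ 0.7047 -0.0508  0.05  ] 0.07506426
```

View pics/s5.png

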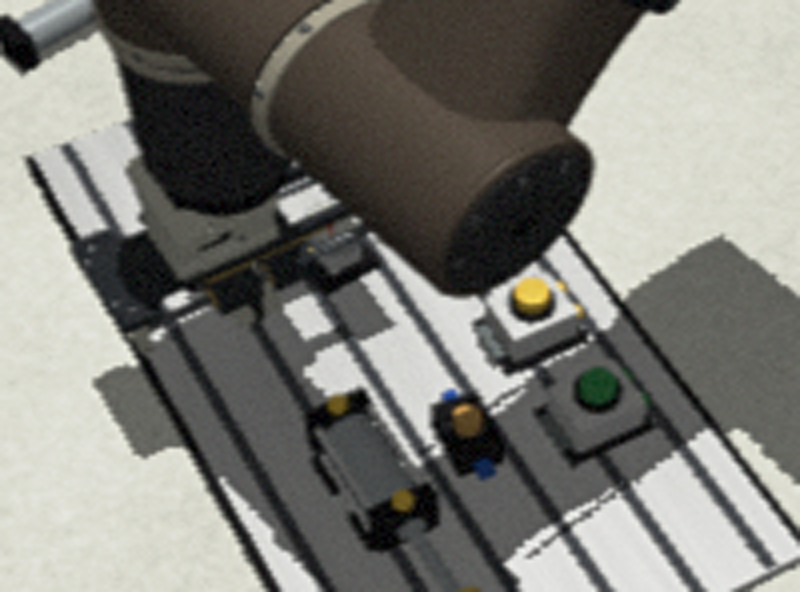

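View pics/w5.png

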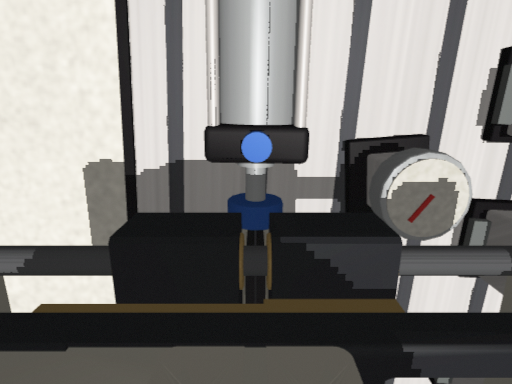

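In contact, at about 4 N, and the disc is travelling in. Continuing in small steps to the bumper.

>>> {"name": "apply_moves", "arguments": {"moves": [[0.015,0,0,0,0,0],[0.03,0,0,0,0,0],[0.045,0,0,0,0,0],[0.045,0,0,0,0,0]]}}

```text
time_s: 10.98
tcp_pos: [0.61, -0.0999, 0.0463]
eef_rot: [180.0, -0.1, -89.5]
contact_force: [-1.9, 3.9, 0.2]
gripper_width: 0.0005
```

>>> {"name": "apply_moves", "arguments": {"moves": [[0.008,0,0,0,0,0],[0.016,0,0,0,0,0],[0.016,0,0,0,0,0]]}}

```text
time_s: 11.35
tcp_pos: [0.6101, -0.1003, 0.0463]
eef_rot: [180.0, 0.1, -89.5]
contact_force: [-4.9, 20.5, 2.9]
gripper_width: 0.0003
```

```bash
python3 look.py w6 | head -3
python3 - <<'E'
from h import *
i=imaging.camera_info("wrist"); d=imaging.capture("wrist")[1]
v,u=np.mgrid[0:384,0:512]; ok=d>0
P=np.stack([(u-i["cx"])/i["fx"]*d,-(v-i["cy"])/i["fy"]*d,-d],-1)@i["T"][:3,:3].T+i["T"][:3,3]
for v in range(150,250,3): print(v,P[v,252].round(4))
E
```

```text
11.35 [ 0.6101 -0.1003  0.0463] [ 1.7999e+02  9.0000e-02 -8.9460e+01] [-4.87 20.52  2.93]
blue [257.7 170.4] [243, 154, 31, 33, 779] [ 0.6096 -0.1433  0.074 ] [ 0.6093 -0.1385  0.05  ] 0.1274154
blue [255.7 211. ] [230, 194, 54, 37, 1299] [ 0.6102 -0.1255  0.074 ] [ 0.6101 -0.1174  0.05  ] 0.14716035
150 [ 0.612  -0.1513  0.0704]
153 [ 0.612  -0.1501  0.0711]
156 [ 0.612  -0.1495  0.075 ]
159 [ 0.6119 -0.1492  0.0805]
162 [ 0.6119 -0.1477  0.0789]
165 [ 0.6119 -0.1464  0.0786]
168 [ 0.6119 -0.1453  0.0791]
171 [ 0.6119 -0.1441  0.079 ]
174 [ 0.6119 -0.1428  0.0788]
177 [ 0.6119 -0.1418  0.0799]
180 [ 0.6119 -0.1405  0.0793]
183 [ 0.6119 -0.1395  0.0806]
186 [ 0.612  -0.133   0.0598]
189 [ 0.612  -0.1302  0.0545]
192 [ 0.612  -0.1286  0.0542]
195 [ 0.612  -0.1271  0.0543]
198 [ 0.612  -0.1259  0.0556]
201 [ 0.612  -0.1243  0.0554]
204 [ 0.6119 -0.1239  0.0587]
207 [ 0.6119 -0.124   0.0637]
210 [ 0.6119 -0.1226  0.0639]
213 [ 0.6119 -0.1215  0.0651]
216 [ 0.6119 -0.1198  0.0644]
219 [ 0.6119 -0.1182  0.0639]
222 [ 0.6118 -0.1168  0.0642]
225 [ 0.6118 -0.115   0.0634]
228 [ 0.6118 -0.1137  0.064 ]
231 [ 0.6118 -0.1102  0.0591]
234 [ 0.6118 -0.1106  0.0638]
237 [ 0.6118 -0.1109  0.0681]
240 [ 0.611  -0.1698  0.2045]
243 [ 0.6117 -0.1108  0.0743]
246 [ 0.6114 -0.1328  0.1248]
249 [ 0.6114 -0.133   0.1272]
```

View pics/w6.png

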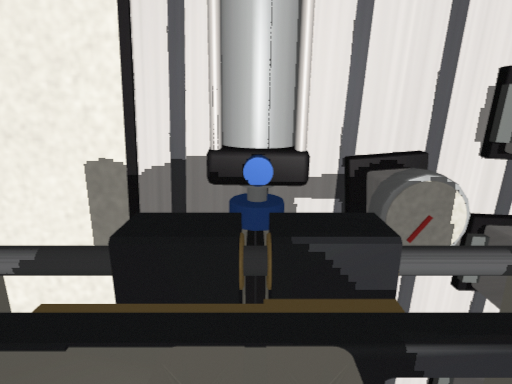

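The disc face is at y ≈ -0.112, about 23.5 mm from the end block against 24 at home, and it stalled with rising force. The rod is home. Withdrawing straight back, then up.

>>> {"name": "apply_moves", "arguments": {"moves": [[-0.03,0,0,0,0,0],[-0.1,0,0,0,0,0],[-0.2,0,0,0,0,0],[-0.28,0,0,0,0,0],[-0.28,0,-0.2,0,0,0],[-0.28,0,-0.45,0,0,0],[-0.28,0,-0.7,0,0,0],[-0.28,0,-0.9,0,0,0],[-0.28,0,-0.9,0,0,0]]}}

```text
time_s: 12.58
tcp_pos: [0.6115, -0.0437, 0.2305]
eef_rot: [-179.6, 0.1, -89.4]
contact_force: [-0.7, -0.3, -0.1]
gripper_width: 0.0004
```

```bash
python3 look.py w7 | grep -v grn
python3 - <<'E'
from h import *
i=imaging.camera_info("wrist"); d=imaging.capture("wrist")[1]
v,u=np.mgrid[0:384,0:512]; ok=d>0
P=np.stack([(u-i["cx"])/i["fx"]*d,-(v-i["cy"])/i["fy"]*d,-d],-1)@i["T"][:3,:3].T+i["T"][:3,3]
near=ok&(abs(P[...,0]-.610)<.012)
k=near&(P[...,1]>-.13)&(P[...,1]<-.09)&(P[...,2]>.0575)&(P[...,2]<.07)
print("disc",np.percentile(P[k][:,1],[1,50,99]))
k=near&(P[...,1]>-.16)&(P[...,1]<-.13)&(P[...,2]>.06)&(P[...,2]<.08)
print("block",np.percentile(P[k][:,1],[50,95,99]))
E
```

```text
12.575 [ 0.6115 -0.0437  0.2305] [-1.796e+02  1.200e-01 -8.940e+01] [-0.71 -0.28 -0.13]
blue [3.5 4.3] [0, 0, 8, 10, 73] [ 0.8375 -0.1967  0.074 ] [ 0.8547 -0.2031  0.05  ] 0.29023638
blue [32.2 64.7] [28, 59, 9, 12, 84] [ 0.8204 -0.1466  0.074 ] [ 0.8364 -0.1492  0.05  ] 0.0
blue [259.5  69.7] [253, 63, 14, 15, 165] [ 0.6097 -0.1442  0.074 ] [ 0.6095 -0.1466  0.05  ] 0.29086986
blue [35.7 87.2] [32, 82, 9, 11, 82] [ 0.8205 -0.1267  0.074 ] [ 0.8364 -0.1278  0.05  ] 0.33123693
blue [258.6  99.5] [246, 94, 26, 12, 310] [ 0.6102 -0.1177  0.074 ] [ 0.6101 -0.118   0.05  ] 0.3130581
blue [ 39.2 109.1] [35, 104, 9, 11, 79] [ 0.8205 -0.1067  0.074 ] [ 0.8364 -0.1062  0.05  ] 0.33804408
blue [ 42.5 130.1] [39, 125, 8, 11, 74] [ 0.8205 -0.0868  0.074 ] [ 0.8364 -0.0848  0.05  ] 0.34270185
blue [420.6 140.2] [407, 128, 28, 26, 563] [ 0.4518 -0.081   0.074 ] [ 0.4396 -0.0786  0.05  ] 0.3116075
blue [ 12.8 188. ] [8, 183, 11, 12, 106] [ 0.8604 -0.028   0.074 ] [ 0.8794 -0.0215  0.05  ] 0.3024964
blue [ 16.9 210.1] [12, 205, 11, 12, 99] [ 0.8605 -0.0042  0.074 ] [0.8795 0.0041 0.05  ] 0.30811036
[... 876 characters left out ...]
.0361  0.05  ] 0.35527918
red [ 52.6 194.2] [49, 190, 8, 10, 61] [ 0.8205 -0.0219  0.074 ] [ 0.8365 -0.0149  0.05  ] 0.36228263
red [ 55.4 212.7] [52, 208, 8, 10, 58] [ 0.8207 -0.0018  0.074 ] [0.8366 0.0067 0.05  ] 0.36757705
red [ 58.2 230.5] [55, 226, 7, 10, 55] [0.8207 0.0181 0.074 ] [0.8367 0.0281 0.05  ] 0.37283885
red [ 33.1 295.8] [29, 290, 9, 12, 78] [0.8607 0.0972 0.074 ] [0.8797 0.1132 0.05  ] 0.33220723
yel [406.  220.4] [393, 209, 27, 24, 489] [0.4551 0.002  0.074 ] [0.4432 0.0108 0.05  ] 0.3326115
yel [241.2 306.3] [35, 299, 369, 13, 2250] [0.6269 0.1072 0.074 ] [0.628 0.124 0.05 ] 0.07482344
disc [-0.12300208 -0.1174512  -0.11249444]
block [-0.14667282 -0.13613563 -0.1356806 ]
```

View pics/w7.png

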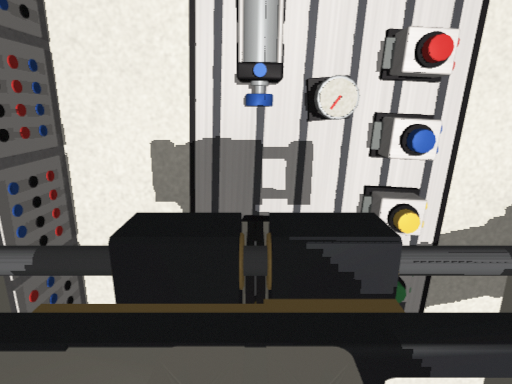

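The final view shows the blue disc at (259,100), tucked against the end block with its face about 23.5 mm away. The blue, red and yellow buttons are where they were, and the gauge still stands. Force is near zero.

Run:
```python
from plant import r
print(r.close_job())
```

```text
the job is handed in; nothing more can be done
None
```

The job is done and handed in at about 13 s on the robot's clock. I pressed the blue button fully down, let it spring back, then pushed the blue rod home and withdrew.

- **Button:** It stalled with the fingertips at z = 0.066 m and 7–11 N on the tool, above the 4.2 N that holds it down. After the lift its top read 0.074 m, and the valve showed no shift I could measure.
- **Rod:** It went in at about 4 N and stopped against the bumper. The push briefly read 20 N there, firmer than the light touch I wanted. After withdrawing, the disc face was about 23.5 mm from the end block, against 24 mm for home, which is within the camera's 2 mm accuracy.
- **Everything else:** The red and yellow buttons and the gauge looked unmoved in the last wrist picture. The yellow rod, the green valve and the flow valve were mostly hidden by the gripper in that picture, and the manifold, spare cylinder and driver were not checked again. The arm never went near any of them. It was clear of everything, with near-zero force, when I handed in.

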